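Dress the leaning arbor of a sole-edge finishing head

TASK

Fit the three rings on the leaning steel arbor of the sole-finishing head, each pushed fully home before the next: first the dark steel backing flange against the shoulder, then the orange abrasive wheel, then the blue clamp collar on top. The wheel set chips easily, so carry every ring down in the gripper and never let one drop down the arbor, and leave the other things on the bench where they are.

Things in the scene. Friction and masses are not known exactly. Their poses are not given: they have to be found in the camera images.
- arbor: Fixed steel post, 20 mm diameter, 60 mm long, its last 10 mm tapering to 10 mm across, on a shoulder disc 38 mm across, 16 mm thick. Leans 30 degrees from vertical, to the robot's right. Origin: centre of the shoulder's face at the post's foot, 100 mm above the table; z runs along the post to its tip, y is level. Fully home, the rings' undersides lie 0, 14 and 34 mm up the post.
- finisher: Fixed blue and grey head carrying the arbor; base plate 160 x 130 x 14 mm, its middle 15 mm to +x of the origin. Origin: on the table straight below the arbor's origin; z up; the post leans to -x of this frame. A grey motor face 86 mm across lies 16 mm below the shoulder's face. A clear guard, 100 mm wide, 126 mm high, stands upright 85 mm to +x.
- backing_flange: First ring: dark steel, 56 mm outside diameter, 14 mm high, about 0.1 kg. Ring with a plain 23 mm through bore, lying flat at the start. Its two faces are alike. Origin: centre of its underside; z is its axis.
- abrasive_wheel: Second ring: orange, 62 mm outside diameter, 20 mm high, about 0.11 kg. Ring with a plain 23 mm through bore, lying flat at the start. Its two faces are alike. Origin: centre of its underside; z is its axis.
- clamp_collar: Third ring: blue, 46 mm outside diameter, 14 mm high, about 0.06 kg. Ring with a plain 23 mm through bore, lying flat at the start. Its two faces are alike. Origin: centre of its underside; z is its axis.
- backing_flange_mid (a point): centre of the backing flange, in its bore at half height; axes as its body
- abrasive_wheel_mid (a point): centre of the abrasive wheel, in its bore at half height; axes as its body
- clamp_collar_mid (a point): centre of the clamp collar, in its bore at half height; axes as its body
- sneaker: Bystander: white trainer with red heel and laces, 270 x 85 x 97 mm, standing; origin under its middle
- sole: Bystander: flat cork-coloured shoe sole, about 270 x 82 x 12 mm, lying; origin under its middle
- tape_roll: Bystander: black roll of tape lying flat, 96 mm across with a 76 mm hole, 24 mm high (not for the arbor); origin under its centre
- glue_jar: Bystander: jar with yellow cap, 64 mm across, 100 mm high; origin under its centre
- bowl: Bystander: terracotta-coloured bowl, 120 mm across, 55 mm high; origin under its centre
- hammer: Bystander: hammer lying on the table, along its own x, handle towards -x
Not all that is in view belongs to the job. What is meant by the abrasive_wheel is not green or pink, and is the larger of those in its own colour.

How it is judged:
On the way, in this order (a step that is already met when the one before it is completed fails the run):
1. the backing flange is fully home against the shoulder (z of backing_flange_mid in the frame of arbor between 0.004 and 0.0095 m and x of backing_flange_mid in the frame of arbor between -0.004 and 0.004 m and y of backing_flange_mid in the frame of arbor between -0.004 and 0.004 m and angle between the z axis of backing_flange and the z axis of arbor, either way round below 0.09 rad), for 0.2 s.
2. the abrasive wheel is fully home on the flange (all of step 1 and z of abrasive_wheel_mid in the frame of arbor between 0.021 and 0.0265 m and x of abrasive_wheel_mid in the frame of arbor between -0.004 and 0.004 m and y of abrasive_wheel_mid in the frame of arbor between -0.004 and 0.004 m and angle between the z axis of abrasive_wheel and the z axis of arbor, either way round below 0.09 rad), for 0.2 s.
3. the clamp collar is fully home on the wheel (all of step 2 and z of clamp_collar_mid in the frame of arbor between 0.038 and 0.0435 m and x of clamp_collar_mid in the frame of arbor between -0.004 and 0.004 m and y of clamp_collar_mid in the frame of arbor between -0.004 and 0.004 m and angle between the z axis of clamp_collar and the z axis of arbor, either way round below 0.09 rad), for 0.2 s.
At the end, for the whole second after the job is handed in: All three rings are on the arbor, flange, wheel, collar from the shoulder up, released and at rest; each ring's centre is within 2.5 mm above (3 mm below) its home height along the post and within 4 mm of the post's axis in its x and y, and square to the post within 0.09 rad (all of step 3 and linear speed of each of backing_flange, abrasive_wheel, clamp_collar below 0.02 m/s); the robot touches nothing.
It fails at once if a ring drops down the arbor: out of the fingers, within 100 mm of the shoulder and moving faster than 0.28 m/s ((distance between backing_flange_mid and arbor below 0.1 m and linear speed of backing_flange above 0.28 m/s and contact force between the fingers and backing_flange below 0.1 N) or (distance between abrasive_wheel_mid and arbor below 0.1 m and linear speed of abrasive_wheel above 0.28 m/s and contact force between the fingers and abrasive_wheel below 0.1 N) or (distance between clamp_collar_mid and arbor below 0.1 m and linear speed of clamp_collar above 0.28 m/s and contact force between the fingers and clamp_collar below 0.1 N)).
It fails at once if a bystander (trainer, sole, tape, jar, bowl or hammer) is shifted by more than 30 mm (distance of any of sneaker, sole, tape_roll, glue_jar, bowl, hammer from where it was at the start of the episode above 0.03 m).
It also fails if it takes over 72 s, if anything falls off the work surface, if the arm or the gripper's body presses on something with over 40 N, if the wrist force passes 120 N, or if a joint passes its speed limit or range.

ROBOT

A 6-joint arm with a two-finger parallel gripper is mounted at the origin on the work surface. World frame = base frame: x ahead of the robot, y to its left, z up, the work surface at z = 0. Lengths are in m, angles in rad, forces in N, time in s.
With the tool pointing down it reaches from about 0.35 to 0.725 m from the base axis. Payload 4.3 kg.
Tool frame: the origin (TCP) lies at the very end of the fingers, on their centre line; the grasp point (between the pads) lies 19 mm behind it; z points along the fingers, y is the line along which they close (so a half turn about z gives the same grasp; the last joint's range is limited). The gripper opens to 85 mm and grips with 20 to 120 N. Pads are 22 mm wide; open, the fingers measure 114 mm over their backs; the gripper's body (76 mm by 85 mm) begins 54 mm behind the grasp point. The pads swing forward as they close: fully open they stand 13 mm farther back than shut.
Start: joints at [1.049, 0.377, 0.081, 1.274, 0, 1.46], TCP at [0.23, 0.527, 0.231] pointing down, gripper open.
Joint ranges: [-2.72, 2.72], [-0.84, 1.66], [-1.02, 1.22], [-1.77, 2.12], [-1.37, 1.28], [-3.14, 3.14]. Speed limits (rad/s): [2.57, 2.57, 3.14, 3.14, 3.14, 3.14].

INTERFACE

Orientations are given as a unit quaternion [x, y, z, w].
In Python, from rig import * gives the robot as it stands.
- The arm moves only by the shell command python3 -m crank 'ROWS' [FORCE]. ROWS is JSON, a list of rows, each a list of 7 numbers: the opening, from 0 (shut) to 1 (fully open), then the shift along the tool's x, y, z in units of 20 cm (1.0 is 20 cm), then the turn, a rotation vector about the tool's x, y, z in units of 0.12 rad (1.0 is 0.12 rad). A call has 1 to 5 rows; each row shifts and turns the commanded pose from where the row before left it, along the tool's axes as they then stand; what a row does not reach is not made up. A row lasts 1/10 s, in which the tool goes at most 50 mm and 8.59 degrees, less where a joint would pass 70% of its speed; a pose out of reach is approached as far as the arm can. A call with a number of a shift or a turn outside -1 to 1 is refused whole. A call with a gripper value outside its range is refused whole. The fingers move at their own pace and stop on an object; FORCE is the grip in N (left out, the last holds). Time passes only in rows, so rows that do not move let the fingers close. It gives the time, the measured TCP pose, the force, the opening and the grip force at its end, in the units of the state.
- observe(): the state, without advancing time (a new reading comes with each control period).
- snapshot(name): name is "scene" or "top" or "wrist"; returns a dict with "frame" (420x560x3 uint8, blue, green, red), "camera_matrix" (3x3 intrinsics, pixels), "R" (3x3) and "t" (3): a world point X has camera coordinates R X + t. Camera axes: x right, y down, z forward; pixel columns grow to the right and rows downward; lengths in m; the calibration is good to about 2 mm. The wrist camera is an equidistant fisheye: a pixel r from the principal point sees the ray r / f radians off the axis. A picture is of the moment at which its call begins. There is no depth.
- job_done(): hands the job in; it is judged then, once.
The state is a dict: "time": time; "joints": joint angles; "joint_vel": joint speeds; "joint_torque": joint torques, N m; "position": TCP position; "ee_rot": TCP orientation; "wrist_force": force on the tool from outside, world axes, zero at the start; "torque": the same for the moment, N m; "gripper_width": finger opening in m; "finger_force": force on a finger pad.
Only numpy, scipy, OpenCV 4.12 (cv2) and the standard library are available. Lean on these libraries where they do the work, as an engineer would, in place of code of your own. Each camera call takes 0.05 s, during which the arm holds its last target. There are 200 camera calls.

## Working session

There is one attempt and no reset: what is moved stays moved. The work goes in short steps, Python scripts to look and compute and a shell command to move; the robot and the scene stay as the last step left them, time stands still between calls to the robot, and variables do not carry over. Pictures are saved under pics/ and viewed, at most 10 in all, crops included, and the job is handed in when it is done.

```bash
ls; mkdir -p pics; python3 - <<'E'
from rig import *
import cv2,numpy as np
for n in ("scene","top"):
    s=snapshot(n); cv2.imwrite(f"pics/{n}0.png",s["frame"]); print(n,s["camera_matrix"],s["R"],s["t"])
    np.savez(f"{n}0.npz",**s)
s=snapshot("wrist");np.savez("wrist0.npz",**s);cv2.imwrite("pics/wrist0.png",s["frame"]);print(s["camera_matrix"],s["R"],s["t"])
print(observe())
E
```

```text
pics
scene [[413.81795889   0.         273.83090313]
 [  0.         413.81795889 212.71745702]
 [  0.           0.           1.        ]] [[ 0.84725583  0.53079163  0.02044001]
 [ 0.31002858 -0.46289264 -0.83042922]
 [-0.43132335  0.70992299 -0.55674907]] [-0.49643518 -0.11079529  1.29718849]
top [[490.25840461   0.         282.9984532 ]
 [  0.         490.25840461 205.12707228]
 [  0.           0.           1.        ]] [[-0.00794972 -0.99996309  0.00325897]
 [-0.99083125  0.00743747 -0.13490039]
 [ 0.13487117 -0.00430151 -0.99085381]] [-0.01820048  0.58891227  1.52827952]
[[325.1922621    0.         282.78075045]
 [  0.         325.1922621  207.59735312]
 [  0.           0.           1.        ]] [[ 0.40026559  0.91639797 -0.00149096]
 [ 0.88273709 -0.38512521  0.26917244]
 [ 0.24609487 -0.10905659 -0.96309084]] [-0.57419889 -0.03543312  0.37890927]
{'time': 0.15, 'joints': array([ 1.04869948e+00,  3.77905020e-01,  7.99801996e-02,  1.27439664e+00,
       -3.27020491e-05,  1.46047437e+00]), 'joint_vel': array([-5.49589960e-04, -3.98093918e-03,  4.12496195e-03,  9.31240441e-05,
        2.79433486e-05, -1.63632059e-04]), 'joint_torque': array([ 1.05608247e-03, -4.64035892e+01,  2.70169812e+01,  1.39157072e-02,
       -1.25078759e-04, -1.11597626e-05]), 'position': array([0.22991128, 0.52651284, 0.2305883 ]), 'ee_rot': array([ 2.04435868e-01,  9.78879663e-01, -7.29844381e-04, -2.21592189e-04]), 'wrist_force': array([-0.88029784, -0.35884707, -0.29505025]), 'torque': array([ 0.00717757,  0.01586186, -0.02126936]), 'finger_force': 0.0, 'gripper_width': 0.08547954432378971}
```

View pics/scene0.png

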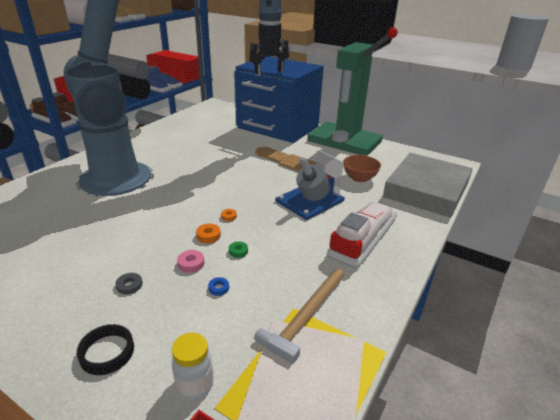

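View pics/top0.png

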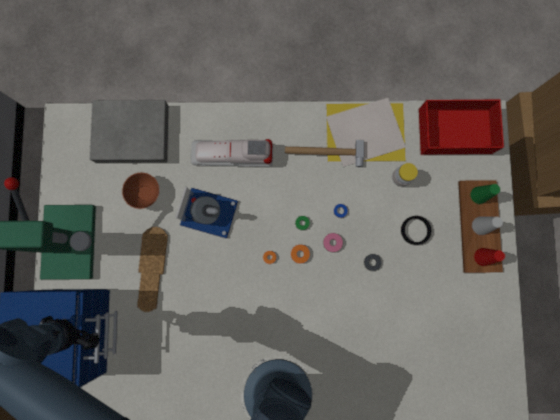

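The scene view shows these rings: dark (129,283), large orange (208,233), small orange (229,215), pink (191,261), green (238,249) and blue (219,286). The finisher is at (312,190).
In the top view they are at dark (373,262), large orange (301,254), small orange (271,257), pink (333,243), green (303,223) and blue (341,211). The finisher is at (210,212), and its post leans right (-y).

Lookalikes, by top-view pixel:
- **Wheel:** large orange (301,254), small orange (271,257), pink (333,243) and green (303,223). I choose the large orange.
- **Flange:** dark ring (373,262) or black tape (416,230). I choose the dark ring.
- **Collar:** only the blue ring (341,211); the blue base plate is not a ring.

```bash
cat > h.py <<'E'
import numpy as np,cv2
from scipy.spatial.transform import Rotation as Ro
def ray(s,px,fish=False):
    K=s["camera_matrix"]; u=(px[0]-K[0,2])/K[0,0]; v=(px[1]-K[1,2])/K[1,1]
    if fish:
        th=np.hypot(u,v); d=np.array([u,v,0])*(np.sin(th)/max(th,1e-9)); d[2]=np.cos(th)
    else: d=np.array([u,v,1.]); d/=np.linalg.norm(d)
    return -s["R"].T@s["t"], s["R"].T@d
def plane(s,px,z,fish=False):
    o,d=ray(s,px,fish); return o+d*(z-o[2])/d[2]
def tri(rays):
    A=np.zeros((3,3));b=np.zeros(3)
    for o,d in rays:
        P=np.eye(3)-np.outer(d,d);A+=P;b+=P@o
    x=np.linalg.solve(A,b); return x,[np.linalg.norm((np.eye(3)-np.outer(d,d))@(x-o)) for o,d in rays]
def proj(s,X,fish=False):
    c=s["R"]@np.asarray(X,float)+s["t"];K=s["camera_matrix"]
    if fish:
        r=np.hypot(c[0],c[1]);th=np.arctan2(r,c[2]);u,v=c[:2]/max(r,1e-9)*th
    else: u,v=c[:2]/c[2]
    return np.array([K[0,0]*u+K[0,2],K[1,1]*v+K[1,2]])
def hsvmask(f,lo,hi):
    return cv2.inRange(cv2.cvtColor(f,cv2.COLOR_BGR2HSV),np.array(lo),np.array(hi))
COL=dict(blue=((100,120,60),(128,255,255)),orange=((5,150,90),(17,255,255)),dark=((0,0,0),(179,110,95)))
def blobs(m,amin=40):
    n,l,st,c=cv2.connectedComponentsWithStats(m)
    return [(st[i,4],c[i],l==i) for i in range(1,n) if st[i,4]>=amin]
def near(f,col,px,rad):
    b=[x for x in blobs(hsvmask(f,*COL[col])) if np.linalg.norm(x[1]-px)<rad]
    return max(b,key=lambda x:x[0]) if b else None
def go(st,P,R=None):
    """shift in tool axes (crank units) from state's pose to P; turn units to R"""
    R0=Ro.from_quat(st["ee_rot"]); sh=R0.inv().apply(np.asarray(P)-st["position"])/0.2
    rv=None if R is None else (R0.inv()*R).as_rotvec()/0.12
    return np.round(sh,4),None if rv is None else np.round(rv,3)
E
python3 - <<'E'
from h import *
S={n:dict(np.load(f"{n}0.npz")) for n in("scene","top")}
P=dict(dark=((129,283),(373,262)),orange=((208,233),(301,254)),orange2=((229,215),(271,257)),blue=((219,286),(341,211)))
for k,(a,b) in P.items():
    c=k.rstrip("2"); A=near(S["scene"]["frame"],c,a,8);B=near(S["top"]["frame"],c,b,8)
    if A is None or B is None: print(k,A is None,B is None);continue
    x,r=tri([ray(S["scene"],A[1]),ray(S["top"],B[1])]);ys,xs=np.nonzero(B[2])
    print(k,A[:2],B[:2],x.round(4),np.round(r,4),"w mm",np.ptp(xs)*3.05,np.ptp(ys)*3.05)
# everything near table: approx positions
for n,p in dict(green=(303,223),pink=(333,243),tape=(416,230),jar=(408,175),hamhead=(360,152)).items(): print(n,plane(S["top"],p,.01).round(3))
m=hsvmask(S["top"]["frame"],*COL["blue"]);b=[x for x in blobs(m) if np.linalg.norm(x[1]-(210,212))<25]
ys,xs=np.nonzero(sum(x[2] for x in b));r=cv2.minAreaRect(np.stack([xs,ys],1).astype(np.float32));print(r)
for q in cv2.boxPoints(r): print(plane(S["top"],q,.014).round(4))
c=[S["scene"]["frame"][150:330,100:380],S["top"]["frame"][150:290,170:400]]
o=np.vstack([cv2.resize(c[0],(560,360)),cv2.resize(c[1],(560,240+0))]) 
cv2.imwrite("pics/crop0.png",cv2.resize(S["top"]["frame"][180:280,180:390],(798,380),interpolation=cv2.INTER_CUBIC))
E
```

```text
dark (np.int32(414), array([128.37439614, 283.65458937])) (np.int32(227), array([372.86784141, 261.97356828])) [ 0.4069 -0.3103  0.006 ] [0.0006 0.0006] w mm 54.9 48.8
orange (np.int32(373), array([207.89812332, 233.03753351])) (np.int32(205), array([299.95609756, 253.53658537])) [ 0.4355 -0.076   0.0094] [0.0003 0.0003] w mm 51.849999999999994 51.849999999999994
orange2 (np.int32(143), array([228.47552448, 214.61538462])) (np.int32(92), array([269.40217391, 256.63043478])) [0.4262 0.0222 0.0071] [0. 0.] w mm 33.55 33.55
blue (np.int32(262), array([218.24045802, 286.10305344])) (np.int32(92), array([340.27173913, 210.26086957])) [ 0.575  -0.2097  0.0066] [0. 0.] w mm 36.599999999999994 36.599999999999994
green [ 0.534 -0.087  0.01 ]
pink [ 0.468 -0.183  0.01 ]
tape [ 0.508 -0.453  0.01 ]
jar [ 0.69  -0.435  0.01 ]
hamhead [ 0.768 -0.279  0.01 ]
((208.7169647216797, 212.49057006835938), (48.07619094848633, 38.18622970581055), 15.945395469665527)
[0.5324 0.3094 0.014 ]
[0.6526 0.2776 0.014 ]
[0.6078 0.1265 0.014 ]
[0.4885 0.1597 0.014 ]
```

View pics/crop0.png

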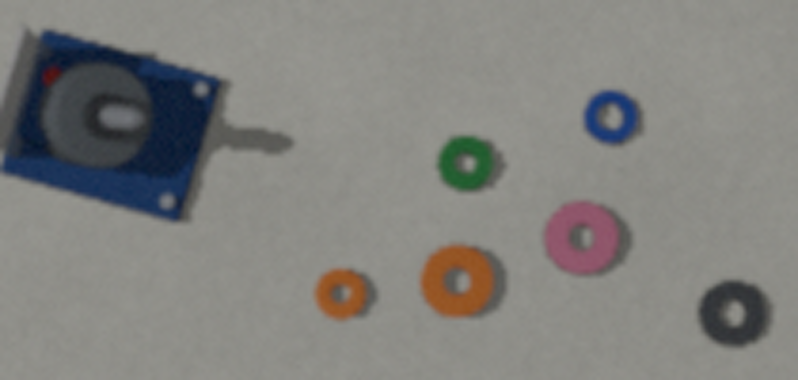

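The crop confirms the choice: large orange at (460,282) versus the smaller one at (341,293), dark ring at (733,313), blue at (611,117). Triangulated mid-heights (6, 9 and 7 mm) and widths agree with the text. Next I look at the arbor from two places with the wrist camera, on the way to the flange.

```bash
R='[1,-0.18,-0.12,-0.04,0,0,0]'
python3 -m crank '[[1,-0.18,-0.12,-0.04,0,0,0],[1,-0.18,-0.12,-0.04,0,0,0],[1,-0.18,-0.12,-0.04,0,0,0],[1,-0.18,-0.12,-0.04,0,0,0],[1,-0.18,-0.12,-0.04,0,0,0]]'
python3 -m crank '[[1,-0.18,-0.12,-0.04,0,0,0],[1,-0.18,-0.12,-0.04,0,0,0],[1,-0.18,-0.12,-0.04,0,0,0],[1,-0.18,-0.12,-0.04,0,0,0],[1,0,0,0,0,0,0]]'
python3 - <<'E'
from rig import *
from h import *
s=snapshot("wrist");np.savez("w1.npz",**s);cv2.imwrite("pics/w1.png",s["frame"])
st=observe();print(st["position"],st["ee_rot"],st["time"])
for X in [(.566,.204,.1),(.5576,.175,.152)]: print(proj(s,X,True))
E
```

```text
time: 0.65
position: [0.3475, 0.3433, 0.2714]
ee_rot: [0.204, 0.979, -0.0, -0.0]
wrist_force: [0.6, 0.8, -0.1]
gripper_width: 0.0852
finger_force: 0.0
time: 1.15
position: [0.4434, 0.1956, 0.304]
ee_rot: [0.208, 0.978, -0.0, 0.001]
wrist_force: [-0.3, 0.6, 0.7]
gripper_width: 0.0852
finger_force: 0.0
[0.4419366  0.19749649 0.30347732] [2.06810616e-01 9.78380940e-01 1.81558948e-04 2.67496119e-04] 1.2
[330.58349985 270.83958059]
[308.79437504 296.77502942]
```

View pics/w1.png

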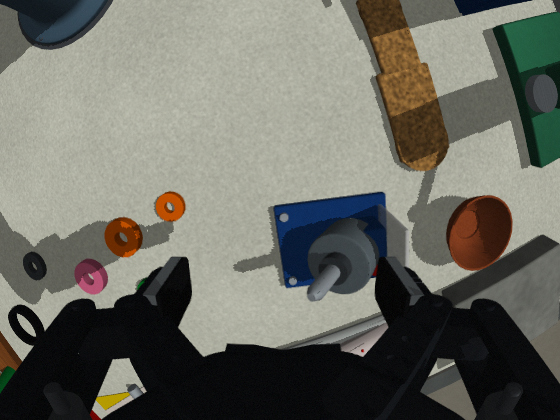

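The wrist view shows the arbor's foot near (333,268) and its tip near (313,296), 2–4 px from my prediction. The rings and bystanders are clear of it. I take a second, closer view for the triangulation.

```bash
python3 -m crank '[[1,-0.18,-0.04,0.07,0,0,0],[1,-0.18,-0.04,0.07,0,0,0],[1,-0.18,-0.04,0.07,0,0,0],[1,0,0,0,0,0,0],[1,0,0,0,0,0,0]]'|head -2
python3 - <<'E'
from rig import *
from h import *
s=snapshot("wrist");np.savez("w2.npz",**s)
st=observe();print(st["position"],st["time"])
a=dict(np.load("w1.npz"))["frame"][230:310,270:390]; c=proj(s,(.56,.19,.12),True).astype(int);print(c)
x0,y0=c[0]-70,c[1]-70;print(x0,y0)
b=s["frame"][y0:y0+140,x0:x0+140]
cv2.imwrite("pics/c2.png",np.hstack([cv2.resize(a,(396,264)),cv2.resize(b,(396,396))[:264] if 0 else cv2.resize(b,(264,264))]) if 0 else np.hstack([cv2.copyMakeBorder(cv2.resize(a,(390,260)),0,140,0,0,cv2.BORDER_CONSTANT),cv2.resize(b,(400,400))]))
E
```

```text
time: 1.7
position: [0.529, 0.1348, 0.2603]
[0.52893025 0.1352108  0.26103749] 1.75
[351 202]
281 132
```

View pics/c2.png

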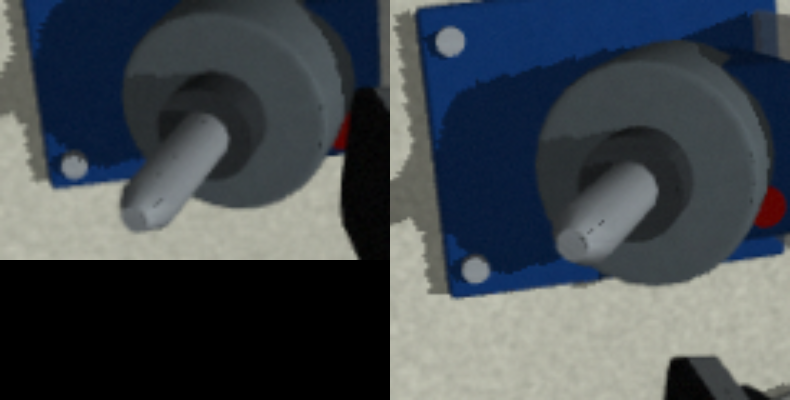

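Left crop (w1): the tip disc is at (139,217), i.e. w1 pixel (312.8,296.8). Right crop (w2): the tip is at (572,243), i.e. (344.7,217.0), with the plate bolts at (450,42) and (475,269). The bolts give the yaw and the tip gives the position.

```bash
python3 - <<'E'
from h import *
a=dict(np.load("w1.npz"));b=dict(np.load("w2.npz"))
def bolt(s,p):
    f=s["frame"];w=8;x,y=map(int,p);c=cv2.resize(f[y-w:y+w+1,x-w:x+w+1],None,fx=1,fy=1)
    m=(c[:,:,2]>100).astype(np.uint8)
    bb=min(blobs(m,4),key=lambda q:np.linalg.norm(q[1]-w));return bb[1]+(x-w,y-w),bb[0]
B=[]
for p,q in [((284,217),(302,147)),((292.8,281),(310.7,226))]:
    u,v=bolt(a,p),bolt(b,q);x,r=tri([ray(a,u[0],True),ray(b,v[0],True)]);print(u,v,x.round(4),np.round(r,4));B.append(x)
tip,r=tri([ray(a,(312.8,296.8),True),ray(b,(344.7,217.05),True)]);print("tip",tip.round(4),r)
e=B[1]-B[0];print("bolt dist",np.linalg.norm(e),"bolt dir angle",np.degrees(np.arctan2(e[1],e[0])))
fy=-e/np.linalg.norm(e);fx=np.array([fy[1],-fy[0]]) ;print("fx",fx,"yaw of fx",np.degrees(np.arctan2(fx[1],fx[0])))
for fx in (fx,np.array([np.sin(np.radians(16)),np.cos(np.radians(16))])):
    ax=np.r_[-.5*fx,.866];o=tip-.06*ax;print("axis",ax.round(4),"origin",o.round(4))
    for s in(a,b): print(proj(s,o,True),proj(s,o+.05*ax,True))
# plate edge: blue mask corners in w2
t=dict(np.load("top0.npz"));print("bolts in top",[proj(t,x) for x in B])
E
```

```text
(array([283.61538462, 217.25      ]), np.int32(52)) (array([301.64935065, 146.18181818]), np.int32(77)) [0.5048 0.1698 0.019 ] [0. 0.]
(array([292.41025641, 281.1025641 ]), np.int32(39)) (array([310.66666667, 226.25      ]), np.int32(60)) [0.6002 0.1417 0.0212] [0. 0.]
tip [0.5601 0.178  0.1499] [np.float64(0.0007724225465614089), np.float64(0.000772422546561371)]
bolt dist 0.09949354179979653 bolt dir angle -16.415834413618516
fx [0.28253161 0.95898148] yaw of fx 73.58416558638149
axis [-0.1413 -0.4795  0.866 ] origin [0.5685 0.2068 0.098 ]
[333.2039949 270.904605 ] [316.05133199 291.82513934]
[365.39924979 198.12467336] [349.41943038 213.66931672]
axis [-0.1378 -0.4806  0.866 ] origin [0.5683 0.2068 0.098 ]
[333.19723366 270.74565494] [316.04949675 291.79682952]
[365.39333734 197.91153006] [349.41800979 213.62871098]
bolts in top [array([223.32415163, 232.32281814]), array([232.17549455, 202.78496158])]
```

```bash
python3 - <<'E'
from rig import *
from h import *
st=observe();print(st["joints"].round(3),go(st,(.407,-.310,.2)))
E
python3 -m crank '[[1,0.04,-0.22,0.02,0,0,0],[1,0.04,-0.22,0.02,0,0,0],[1,0.04,-0.22,0.02,0,0,0],[1,0.04,-0.22,0.02,0,0,0],[1,0.04,-0.22,0.02,0,0,0]]' | head -2
python3 -m crank '[[1,0.04,-0.22,0.02,0,0,0],[1,0.04,-0.22,0.02,0,0,0],[1,0.04,-0.22,0.02,0,0,0],[1,0.04,-0.22,0.02,0,0,0],[1,0.04,-0.22,0.02,0,0,0]]' | head -2
python3 -m crank '[[1,-0.06,-0.08,0.04,0,0,0],[1,0,0,0,0,0,0],[1,0,0,0,0,0,0]]' | head -4
python3 - <<'E'
from rig import *
from h import *
st=observe();print(st["joints"].round(3),st["position"],st["ee_rot"],go(st,(.407,-.310,.1)))
E
```

```text
[1.340e-01 3.130e-01 6.500e-02 1.325e+00 1.000e-03 5.440e-01] (array([-0.3302, -2.2843,  0.3049]), None)
time: 2.25
position: [0.4038, -0.051, 0.2419]
time: 2.75
position: [0.2799, -0.237, 0.2221]
time: 3.05
position: [0.2853, -0.2552, 0.2137]
ee_rot: [0.204, 0.979, 0.0, 0.0]
wrist_force: [-0.1, -0.0, -0.1]
[-8.970e-01 -2.000e-03 -4.360e-01  1.138e+00  1.000e-03 -4.860e-01] [ 0.28529609 -0.25524635  0.21367635] [2.03889942e-01 9.78993736e-01 3.80957849e-04 1.04228726e-04] (array([-0.6672, -0.0085,  0.5684]), None)
```

```bash
python3 -m crank '[[1,-0.2,0,0.05,0,0,0],[1,-0.2,0,0.05,0,0,0],[1,-0.2,0,0.05,0,0,0],[1,-0.06,0,0.05,0,0,0],[1,0,0,0,0,0,0]]' | head -4
cat > look.py <<'E'
import sys
from rig import *
from h import *
col,x,y,h,tag=sys.argv[1],float(sys.argv[2]),float(sys.argv[3]),float(sys.argv[4]),sys.argv[5]
s=snapshot("wrist");np.savez(tag+".npz",**s)
c=proj(s,(x,y,h),True);m=hsvmask(s["frame"],*COL[col])
print("expect",c.round(1),"blobs",[(int(b[0]),b[1].round(1)) for b in blobs(m,60) if np.linalg.norm(b[1]-c)<80])
b=near(s["frame"],col,c,35)
if b:
    cs,_=cv2.findContours(b[2].astype(np.uint8),cv2.RETR_CCOMP,cv2.CHAIN_APPROX_NONE)
    k=np.vstack([max(cs,key=cv2.contourArea)])[:,0,:]
    # outer outline cast on top-face plane: circle fit
    P=np.array([plane(s,q,h,True)[:2] for q in k]);A=np.c_[2*P,np.ones(len(P))]
    z=np.linalg.lstsq(A,(P**2).sum(1),rcond=None)[0];print("outer circle at top plane",z[:2].round(4),"dia",2*np.sqrt(z[2]+z[0]**2+z[1]**2))
    hs=[q for q in cs if q is not max(cs,key=cv2.contourArea) and cv2.contourArea(q)>30]
    for q in hs:
        M=cv2.moments(q);print("hole",M["m10"]/M["m00"],M["m01"]/M["m00"],plane(s,(M["m10"]/M["m00"],M["m01"]/M["m00"]),h,True).round(4),cv2.contourArea(q))
    cv2.imwrite("pics/"+tag+".png",cv2.resize(s["frame"][max(0,int(c[1])-70):int(c[1])+70,max(0,int(c[0])-90):int(c[0])+90],None,fx=4,fy=4))
st=observe();print(st["time"],st["position"].round(4),st["ee_rot"].round(4),st["joints"].round(2))
E
python3 look.py dark .407 -.31 .014 d1
```

```text
time: 3.55
position: [0.4073, -0.3074, 0.1722]
ee_rot: [0.202, 0.979, 0.001, -0.001]
wrist_force: [-0.1, -0.0, -0.2]
expect [279.7 192.1] blobs [(2696, array([279. , 189.9]))]
outer circle at top plane [ 0.4051 -0.3101] dia 0.05788685000935655
hole 278.10735586481115 189.66401590457255 [ 0.4042 -0.3105  0.014 ] 251.5
3.6 [ 0.4061 -0.3072  0.1728] [ 2.030e-01  9.792e-01  8.000e-04 -1.100e-03] [-0.77  0.27 -0.22  1.08  0.   -0.36]
```

```bash
python3 -m crank '[[1,0,-0.015,0.2,0,0,0],[1,0,0,0.2,0,0,0],[1,0,0,0.2,0,0,0],[1,0,0,0.15,0,0,0],[1,0,0,0.1,0,0,0]]' | head -4
python3 -m crank '[[1,0,0,0.005,0,0,0],[0.4,0,0,0,0,0,0],[0.4,0,0,0,0,0,0],[0.4,0,0,0,0,0,0],[0.4,0,0,0,0,0,0]]' 50
python3 -m crank '[[0.4,0,0,0,0,0,0],[0.4,0,0,0,0,0,0]]'
```

```text
time: 4.1
position: [0.4027, -0.3097, 0.0022]
ee_rot: [0.204, 0.979, 0.001, -0.001]
wrist_force: [0.1, -0.4, -0.1]
time: 4.6
position: [0.406, -0.3128, 0.0048]
ee_rot: [0.204, 0.979, -0.001, 0.001]
wrist_force: [-2.5, 2.8, 7.9]
gripper_width: 0.0529
finger_force: 51.2
time: 4.8
position: [0.406, -0.3129, 0.0048]
ee_rot: [0.204, 0.979, -0.001, 0.001]
wrist_force: [-2.4, 2.4, 9.4]
gripper_width: 0.053
finger_force: 51.2
```

```bash
python3 -m crank '[[0.4,0,0,-0.02,0,0,0],[0.4,0,0,-0.1,0,0,0],[0.4,0,0,-0.2,0,0,0],[0.4,0,0,-0.2,0,0,0],[0.4,0,0,0,0,0,0]]'
python3 - <<'E'
from rig import *
from h import *
s=snapshot("wrist");np.savez("g1.npz",**s)
st=observe();R=Ro.from_quat(st["ee_rot"])
print(st["position"],st["ee_rot"],st["joints"].round(2),[proj(s,st["position"]+R.apply([0,0,z]),True) for z in(0,-.01)])
c=proj(s,st["position"],True).astype(int)
f=s["frame"];y0=max(0,c[1]-80);cv2.imwrite("pics/g1.png",cv2.resize(f[y0:y0+150,c[0]-100:c[0]+100],(800,600)));print(c[0]-100,y0)
E
```

```text
time: 5.3
position: [0.4084, -0.3156, 0.1128]
ee_rot: [0.204, 0.979, -0.003, 0.005]
wrist_force: [0.2, -1.1, -0.4]
gripper_width: 0.0524
finger_force: 52.7
[ 0.40734147 -0.31452122  0.11023204] [ 0.2044112   0.97887597 -0.00231551  0.00354136] [-0.78  0.32 -0.33  0.92 -0.   -0.37] [array([283.65594604, 257.89811149]), array([283.68994027, 266.88482894])]
183 177
```

View pics/g1.png

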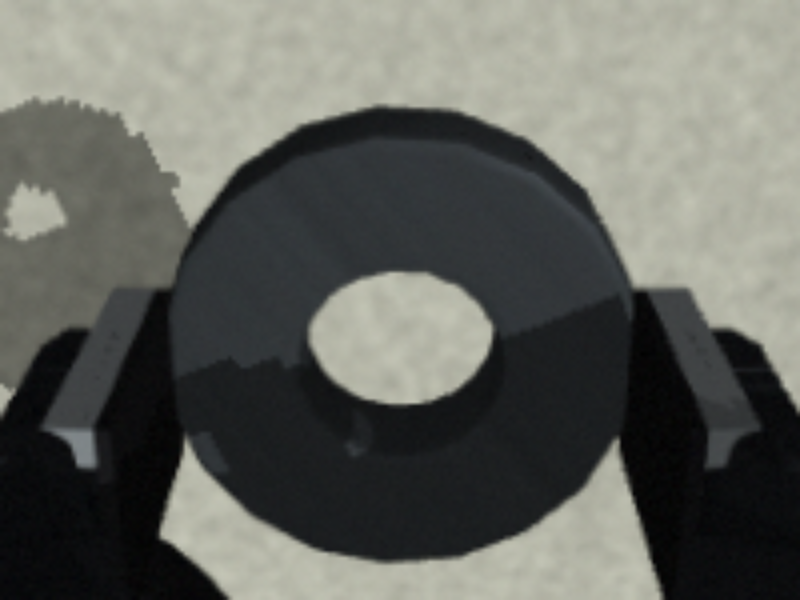

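The flange sits centred in the fingers, its bore centred near (401,360) in the crop. That is within about 0.6 mm of the tool axis, and it is square. The underside lies 4.8 mm beyond the TCP. I lift it over to the arbor.

```bash
python3 -m crank '[[0.4,0,0,-0.2,0,0,0],[0.4,0.02,0.1,-0.15,0,0,0],[0.4,0.02,0.2,-0.1,0,0,0],[0.4,0.02,0.22,-0.1,0,0,0],[0.4,0.02,0.22,-0.1,0,0,0]]' | head -2
python3 -m crank '[[0.4,0.02,0.22,-0.1,0,0,0],[0.4,0.02,0.22,0,0,0,0],[0.4,0.02,0.22,0,0,0,0],[0.4,0.02,0.22,0,0,0,0],[0.4,0.02,0.22,0,0,0,0]]' | head -2
python3 -m crank '[[0.4,0.02,0.22,0,0,0,0],[0.4,0.02,0.22,0,0,0,0],[0.4,0.02,0.16,0,0,0,0],[0.4,0,0,0,0,0,0]]' | head -2
cat > arb.py <<'E'
import sys
from rig import *
from h import *
# arbor: origin, axis; target orientation of tool; h = TCP height along the post; print shift/turn needed
O=np.array([.568,.206,.0995]);fx=np.array([.2825,.9592,0.]);a=-.5*fx+np.array([0,0,np.sqrt(.75)])
z=-a;y=fx*np.sqrt(.75)+np.array([0,0,.5]);x=np.cross(y,z);RT=Ro.from_matrix(np.c_[x,y,z])
if __name__=="__main__":
    st=observe();h=float(sys.argv[1]);s,r=go(st,O+h*a,RT);sT=RT.inv().apply(O+h*a-st["position"])/.2
    print("t",round(st["time"],2),"shift now",s,"turn",r,"shift in target axes",sT.round(4),"height of TCP on axis mm",((st["position"]-O)@a*1000).round(1),"joints",st["joints"].round(2),"w",st["gripper_width"].round(4))
E
python3 arb.py .13
```

```text
time: 5.85
position: [0.4491, -0.1686, 0.2363]
time: 6.35
position: [0.5189, 0.0413, 0.2554]
time: 6.75
position: [0.5563, 0.158, 0.2545]Traceback (most recent call last):
  File "arb.py", line 9, in <module>
    print("t",round(st["time"],2),"shift now",s,"turn",r,"shift in target axes",sT.round(4),"height of TCP on axis mm",((st["position"]-O)@a*1000).round(1),"joints",st["joints"].round(2),"w",st["gripper_width"].round(4))
                                                                                                                                                                                               ^^^^^^^^^^^^^^^^^^^^^^^^^
AttributeError: 'float' object has no attribute 'round'
```

```bash
sed -i 's/st\["gripper_width"\].round(4)/round(st["gripper_width"],4)/' arb.py; python3 arb.py .13
```

```text
t 6.75 shift now [ 0.0017 -0.0789  0.2122] turn [-4.355  0.245 -0.984] shift in target axes [ 0.0116 -0.1737  0.1448] height of TCP on axis mm 159.0 joints [0.17 0.38 0.15 1.34 0.   0.57] w 0.0524
```

```bash
python3 -m crank '[[0.4,0,0,0,-0.87,0.05,-0.197],[0.4,0,0,0,-0.87,0.05,-0.197],[0.4,0,0,0,-0.87,0.05,-0.197],[0.4,0,0,0,-0.87,0.05,-0.197],[0.4,0,0,0,-0.87,0.05,-0.197]]' | head -2
python3 -m crank '[[0.4,0,0,0,0,0,0],[0.4,0,0,0,0,0,0]]' | head -3; python3 arb.py .13
```

```text
time: 7.25
position: [0.5555, 0.1534, 0.256]
time: 7.45
position: [0.5556, 0.1533, 0.2555]
ee_rot: [0.141, 0.956, 0.255, 0.037]
t 7.45 shift now [ 0.0144 -0.1552  0.1611] turn [-0.027  0.027 -0.053] shift in target axes [ 0.0148 -0.1556  0.1607] height of TCP on axis mm 162.1 joints [-0.11  0.23 -0.17  1.07  0.51  0.21] w 0.0528
```

```bash
python3 -m crank '[[0.4,0.015,-0.155,0,0,0,0],[0.4,0,0,0.16,0,0,0],[0.4,0,0,0,0,0,0],[0.4,0,0,0,0,0,0]]' | head -2
python3 arb.py .09
cat > chk.py <<'E'
import sys
from rig import *
from h import *
from arb import *
s=snapshot("wrist");np.savez(sys.argv[1]+".npz",**s);st=observe()
o=O;print("tip px",proj(s,O+.06*a,True),"tcp px",proj(s,st["position"],True))
f=s["frame"];c=proj(s,st["position"],True).astype(int);y0=max(0,min(270,c[1]-80))
cv2.imwrite("pics/"+sys.argv[1]+".png",cv2.resize(f[y0:y0+150,c[0]-100:c[0]+100],(800,600)));print("crop origin",c[0]-100,y0)
E
python3 chk.py a1
```

```text
time: 7.85
position: [0.5499, 0.1456, 0.2133]
t 7.85 shift now [-0.0008 -0.011   0.2005] turn [-0.015  0.017 -0.019] shift in target axes [-0.0012 -0.0113  0.2004] height of TCP on axis mm 130.1 joints [-0.13  0.24 -0.27  0.97  0.51  0.18] w 0.0524
tip px [279.15148749 219.22546903] tcp px [282.92113724 264.92910334]
crop origin 182 184
```

View pics/a1.png

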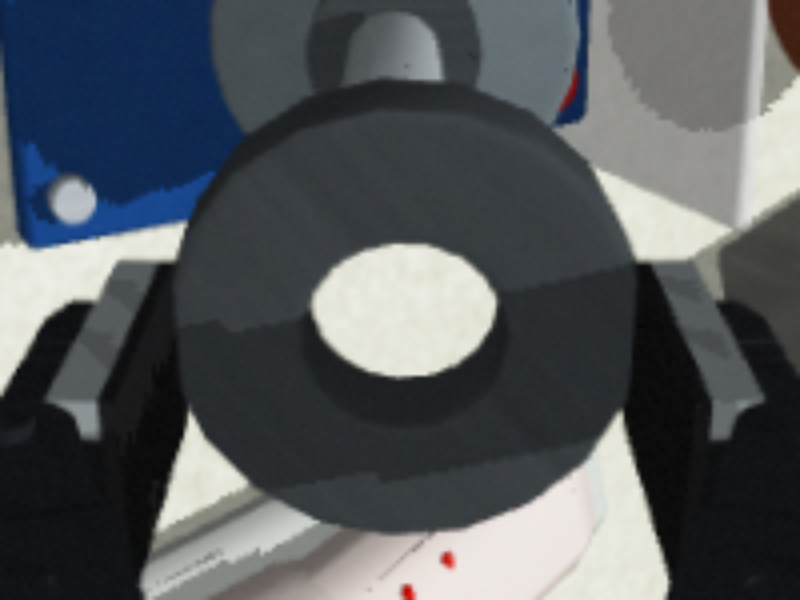

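The view along the post shows the shoulder disc spanning x 306–480 (centre about 393) and the post centre at about 394 in the crop. The ring bore is about 400 to 405. I refine the axis by casting edge points of the shoulder and motor discs onto their planes.

```bash
cat > fit.py <<'E'
import sys
from h import *
from arb import *
from scipy.optimize import least_squares
s=dict(np.load(sys.argv[1]+".npz"));g=cv2.GaussianBlur(cv2.cvtColor(s["frame"],cv2.COLOR_BGR2GRAY),(3,3),0).astype(np.float32)
X=RT.as_matrix()[:,0];Y=RT.as_matrix()[:,1]
for rad,off,name in[(.019,0,"shoulder"),(.043,-.016,"motor")]:
    C=O+off*a;pts=[]
    for th in np.radians(np.arange(-75,76,3)):   # tool +x side = up in image
        d=np.cos(th)*X+np.sin(th)*Y;rs=np.arange(rad-.006,rad+.006,.0003)
        q=np.array([proj(s,C+r*d,True) for r in rs],np.float32)
        v=cv2.remap(g,q[:,0][None],q[:,1][None],cv2.INTER_LINEAR)[0];gr=np.abs(np.gradient(v));i=np.argmax(gr)
        if gr[i]>2.5: pts.append((rs[i]*np.cos(th),rs[i]*np.sin(th)))
    p=np.array(pts)
    for free in(0,1):
        f=lambda c:np.hypot(p[:,0]-c[0],p[:,1]-c[1])-(c[2] if free else rad)
        r=least_squares(f,[0,0,rad],loss="soft_l1",f_scale=.0004);print(name,"n",len(p),"offset tool x,y mm",(r.x*1000).round(2),"rms",np.median(np.abs(f(r.x)))*1000)
print("O px",proj(s,O,True))
E
python3 fit.py a1
```

```text
shoulder n 51 offset tool x,y mm [ 2.91e+00 -1.00e-02  1.90e+01] rms 0.22877266365247187
shoulder n 51 offset tool x,y mm [ 3.88 -0.03 18.24] rms 0.1829383322011248
motor n 51 offset tool x,y mm [ 0.15  0.87 43.  ] rms 0.48882590511632046
motor n 51 offset tool x,y mm [-0.2   0.97 43.31] rms 0.4540422434182942
O px [279.99567258 198.02208888]
```

```bash
python3 -m crank '[[0.4,0,-0.011,0.2,0,0,0],[0.4,0,0,0.1,0,0,0],[0.4,0,0,0,0,0,0]]' |head -4; python3 arb.py .05
python3 -m crank '[[0.4,0,0,0.05,0,0,0],[0.4,0,0,0.05,0,0,0],[0.4,0,0,0,0,0,0]]' |head -4; python3 arb.py .05
```

```text
time: 8.2
position: [0.5573, 0.1727, 0.1589]
ee_rot: [0.139, 0.956, 0.255, 0.037]
wrist_force: [-0.5, 0.4, -1.3]
t 8.2 shift now [-0.0042  0.0033  0.0945] turn [-0.016  0.004 -0.023] shift in target axes [-0.0042  0.0031  0.0945] height of TCP on axis mm 68.9 joints [-0.08  0.29 -0.35  0.81  0.51  0.24] w 0.0526
time: 8.5
position: [0.5613, 0.1813, 0.1424]
ee_rot: [0.14, 0.956, 0.255, 0.038]
wrist_force: [-0.4, -1.5, -0.3]
t 8.5 shift now [ 0.0028  0.0034 -0.0004] turn [-0.01   0.029 -0.026] shift in target axes [ 0.0028  0.0034 -0.0004] height of TCP on axis mm 49.9 joints [-0.06  0.31 -0.37  0.76  0.51  0.27] w 0.0528
```

```bash
python3 -m crank '[[0.4,0,0.002,0.05,0,0,0],[0.4,0,0,0.05,0,0,0],[0.4,0,0,0,0,0,0]]' |head -4; python3 arb.py .005
python3 -m crank '[[0.4,0,0,0.05,0,0,0],[0.4,0,0,0.05,0,0,0],[0.4,0,0,0,0,0,0]]' |head -4; python3 arb.py .005
```

```text
time: 8.8
position: [0.5634, 0.1915, 0.1241]
ee_rot: [0.14, 0.956, 0.255, 0.037]
wrist_force: [-1.0, -0.6, -0.8]
t 8.8 shift now [-0.0014  0.0049  0.1195] turn [-0.013  0.013 -0.033] shift in target axes [-0.0016  0.0047  0.1195] height of TCP on axis mm 28.9 joints [-0.04  0.33 -0.39  0.7   0.5   0.29] w 0.0525
time: 9.1
position: [0.5661, 0.2011, 0.1065]
ee_rot: [0.14, 0.956, 0.255, 0.037]
wrist_force: [-0.9, 0.3, -1.2]
t 9.1 shift now [-0.002   0.0051  0.0185] turn [-0.015  0.011 -0.033] shift in target axes [-0.0021  0.0051  0.0185] height of TCP on axis mm 8.7 joints [-0.02  0.36 -0.41  0.65  0.5   0.31] w 0.0526
```

Still no contact, with about 4 mm to go by the estimate. I press on until force builds.

```bash
python3 -m crank '[[0.4,0,0.003,0.015,0,0,0],[0.4,0,0,0.005,0,0,0],[0.4,0,0,0,0,0,0]]' |head -4; python3 arb.py .005
python3 -m crank '[[0.4,0,0,0.01,0,0,0],[0.4,0,0,0,0,0,0]]' |head -4; python3 arb.py .005
```

```text
time: 9.4
position: [0.5681, 0.203, 0.1051]
ee_rot: [0.14, 0.956, 0.256, 0.038]
wrist_force: [-0.9, -0.7, -0.6]
t 9.4 shift now [ 0.0046 -0.0016  0.0067] turn [-0.008  0.033 -0.027] shift in target axes [ 0.0046 -0.0016  0.0067] height of TCP on axis mm 6.3 joints [-0.02  0.36 -0.41  0.64  0.5   0.31] w 0.0529
time: 9.6
position: [0.5685, 0.2033, 0.1046]
ee_rot: [0.14, 0.956, 0.255, 0.039]
wrist_force: [-5.6, -4.4, 7.8]
t 9.6 shift now [ 0.006  -0.0023  0.003 ] turn [-0.007  0.041 -0.032] shift in target axes [ 0.006  -0.0022  0.0031] height of TCP on axis mm 5.6 joints [-0.02  0.36 -0.41  0.64  0.5   0.32] w 0.0526
```

```bash
python3 -m crank '[[0.4,0,0,0.015,0,0,0],[0.4,0,0,0,0,0,0]]' |head -4; python3 arb.py .005
```

```text
time: 9.8
position: [0.5686, 0.2035, 0.1044]
ee_rot: [0.141, 0.956, 0.255, 0.039]
wrist_force: [-17.6, -18.6, 31.0]
t 9.8 shift now [ 0.0064 -0.0027  0.002 ] turn [-0.011  0.053 -0.043] shift in target axes [ 0.0064 -0.0027  0.002 ] height of TCP on axis mm 5.4 joints [-0.02  0.36 -0.42  0.64  0.5   0.32] w 0.0528
```

```bash
python3 -m crank '[[0.75,0,0,-0.005,0,0,0],[0.85,0,0,0,0,0,0],[0.85,0,0,0,0,0,0],[0.85,0,0,-0.01,0,0,0],[0.85,0,0,0,0,0,0]]'
python3 chk.py r1
```

```text
time: 10.3
position: [0.5682, 0.204, 0.1032]
ee_rot: [0.14, 0.956, 0.256, 0.038]
wrist_force: [0.3, 1.8, 0.1]
gripper_width: 0.0725
finger_force: 0.0
tip px [280.80616021 332.53835324] tcp px [282.0348393  262.81185511]
crop origin 182 182
```

View pics/r1.png

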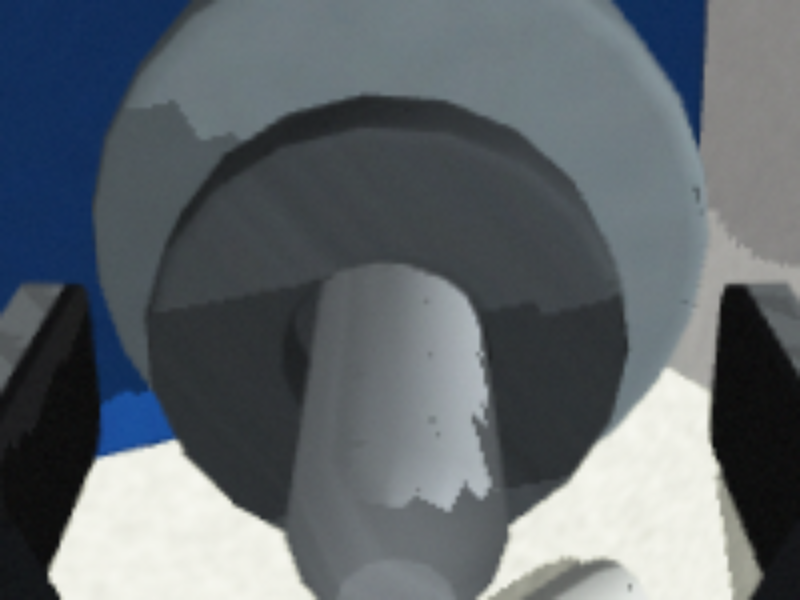

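The flange is seated flat on the shoulder with the post through its bore; the disc is centred near (388,330) in the crop and the fingers are clear. Now the wheel: retreat, un-tilt and move over it.

```bash
python3 -m crank '[[0.85,0,0,-0.1,0,0,0],[0.85,0,0,-0.2,0,0,0],[0.85,0,0,-0.2,0,0,0],[0.95,0,0,-0.2,0,0,0],[1,0,0,-0.1,0,0,0]]' | head -2
python3 -m crank '[[1,0,0,0,0.87,0,0],[1,0,0,0,0.87,0,0],[1,0,0,0,0.87,0,0],[1,0,0,0,0.87,0,0],[1,0,0,0,0.87,0,0]]' | head -3
python3 - <<'E'
from rig import *
from h import *
st=observe();print(st["position"].round(4),go(st,(.4355,-.076,.15),Ro.from_quat([.1423,.9898,0,0])),st["joints"].round(2))
E
```

```text
time: 10.85
position: [0.5462, 0.1263, 0.2452]
time: 11.35
position: [0.5455, 0.1276, 0.2426]
ee_rot: [0.145, 0.989, -0.002, 0.001]
[0.5455 0.1276 0.2426] (array([ 0.2361, -1.1315,  0.4654]), array([-0.024,  0.027, -0.047])) [ 0.12  0.34  0.06  1.29 -0.    0.41]
```

```bash
python3 -m crank '[[1,0.047,-0.226,0.06,0,0,0],[1,0.047,-0.226,0.06,0,0,0],[1,0.047,-0.226,0.06,0,0,0],[1,0.047,-0.226,0.06,0,0,0],[1,0.047,-0.226,0.06,0,0,0]]' | head -2
python3 -m crank '[[1,0,0,0.15,0,0,0],[1,0,0,0,0,0,0],[1,0,0,0,0,0,0]]' | head -3
python3 look.py orange .4355 -.076 .020 o1
python3 - <<'E'
from rig import *
from h import *
print(go(observe(),(.4355,-.076,.002)))
E
```

```text
time: 11.85
position: [0.4344, -0.0766, 0.1812]
time: 12.15
position: [0.4349, -0.0751, 0.1517]
ee_rot: [0.145, 0.989, 0.001, 0.0]
expect [281.6 198.4] blobs [(3282, array([283. , 196.5]))]
outer circle at top plane [ 0.435  -0.0745] dia 0.06056059034809249
hole 284.0128081972462 197.07748959333972 [ 0.4349 -0.0737  0.02  ] 520.5
12.2 [ 0.436  -0.075   0.1525] [1.445e-01 9.895e-01 3.000e-04 1.100e-03] [-0.31  0.15 -0.43  0.99  0.   -0.02]
(array([ 0.0024, -0.0059,  0.7526]), None)
```

```bash
python3 -m crank '[[1,0.004,0.002,0.2,0,0,0],[1,0,0,0.2,0,0,0],[1,0,0,0.18,0,0,0],[1,0,0,0.1,0,0,0],[1,0,0,0.05,0,0,0]]' | head -4
python3 -m crank '[[1,0,0,0,0,0,0],[0.45,0,0,0,0,0,0],[0.45,0,0,0,0,0,0],[0.45,0,0,0,0,0,0],[0.45,0,0,0,0,0,0]]' 50
python3 -m crank '[[0.45,0,0,0,0,0,0],[0.45,0,0,0,0,0,0]]'
python3 -m crank '[[0.45,0,0,-0.02,0,0,0],[0.45,0,0,-0.1,0,0,0],[0.45,0,0,-0.2,0,0,0],[0.45,0,0,-0.2,0,0,0],[0.45,0,0,0,0,0,0]]'
python3 - <<'E'
from rig import *
from h import *
s=snapshot("wrist");np.savez("g2.npz",**s);st=observe();R=Ro.from_quat(st["ee_rot"])
c=proj(s,st["position"]+R.apply([0,0,-.01]),True)
b=near(s["frame"],"orange",c,40);print("tcp+z0,-10mm px",proj(s,st["position"],True),c,"blob",b and b[:2])
cs,h=cv2.findContours(b[2].astype(np.uint8),cv2.RETR_CCOMP,cv2.CHAIN_APPROX_NONE)
for q in cs:
    if cv2.contourArea(q)>60: print(cv2.boundingRect(q),cv2.contourArea(q))
print(st["position"],go(st,(.53,.12,.26),None),st["gripper_width"])
E
```

```text
time: 12.7
position: [0.4354, -0.0739, 0.005]
ee_rot: [0.144, 0.99, 0.0, 0.0]
wrist_force: [-0.4, 0.3, 0.4]
time: 13.2
position: [0.4369, -0.0753, 0.0079]
ee_rot: [0.145, 0.989, -0.0, 0.003]
wrist_force: [-2.0, 0.7, 7.7]
gripper_width: 0.0586
finger_force: 51.8
time: 13.4
position: [0.4369, -0.0753, 0.0079]
ee_rot: [0.145, 0.989, 0.0, 0.003]
wrist_force: [-1.0, 1.9, 7.4]
gripper_width: 0.0589
finger_force: 51.8
time: 13.9
position: [0.4392, -0.0763, 0.1155]
ee_rot: [0.145, 0.989, -0.001, 0.006]
wrist_force: [0.8, -0.4, -0.8]
gripper_width: 0.0588
finger_force: 54.4
tcp+z0,-10mm px [282.65760176 257.90410877] [282.65588536 266.90101271] blob (np.int32(11106), array([283.88483703, 261.54916261]))
(217, 196, 132, 130) 12817.0
(256, 247, 55, 48) 1970.5
[ 0.43774351 -0.07586657  0.11305298] (array([-0.1675,  1.0708, -0.7328]), None) 0.05865043401829922
```

```bash
python3 -m crank '[[0.45,0,0,-0.2,0,0,0],[0.45,0,0.1,-0.2,0,0,0],[0.45,-0.03,0.2,-0.11,0,0,0],[0.45,-0.03,0.2,-0.11,0,0,0],[0.45,-0.03,0.2,-0.11,0,0,0]]' | head -2
python3 -m crank '[[0.45,-0.03,0.19,0,0,0,0],[0.45,-0.03,0.18,0,0,0,0],[0.45,0,0,0,0,0,0]]' | head -2
python3 -m crank '[[0.45,0,0,0,-0.87,0,0],[0.45,0,0,0,-0.87,0,0],[0.45,0,0,0,-0.87,0,0],[0.45,0,0,0,-0.87,0,0],[0.45,0,0,0,-0.87,0,0]]' | head -2
python3 -m crank '[[0.45,0,0,0,0,0,0],[0.45,0,0,0,0,0,0]]' | head -3; python3 arb.py .10
```

```text
time: 14.45
position: [0.4917, 0.0552, 0.2557]
time: 14.75
position: [0.5255, 0.1249, 0.2542]
time: 15.25
position: [0.5237, 0.1207, 0.2551]
time: 15.45
position: [0.5238, 0.1206, 0.2548]
ee_rot: [0.141, 0.956, 0.255, 0.037]
t 15.45 shift now [-0.0903  0.0227  0.4086] turn [-0.027  0.021 -0.052] shift in target axes [-0.0914  0.0209  0.4085] height of TCP on axis mm 181.7 joints [-0.19  0.18 -0.24  1.1   0.52  0.12] w 0.0588
```

```bash
python3 -m crank '[[0.45,-0.09,0.022,0.1,0,0,-0.04],[0.45,0,0,0.2,0,0,0],[0.45,0,0,0.1,0,0,0],[0.45,0,0,0,0,0,0],[0.45,0,0,0,0,0,0]]' | head -2;python3 arb.py .08
```

```text
time: 15.95
position: [0.5544, 0.1588, 0.1892]
t 15.95 shift now [ 0.0018 -0.0115  0.111 ] turn [-0.015  0.023  0.023] shift in target axes [ 0.0015 -0.0117  0.111 ] height of TCP on axis mm 102.2 joints [-0.1   0.26 -0.31  0.9   0.51  0.21] w 0.0586
```

```bash
python3 -m crank '[[0.45,0.001,-0.011,0.08,0,0,0],[0.45,0,0,0.06,0,0,0],[0.45,0,0,0.04,0,0,0],[0.45,0,0,0.04,0,0,0],[0.45,0,0,0,0,0,0]]' | head -4;python3 arb.py .022
```

```text
time: 16.45
position: [0.5602, 0.1775, 0.1495]
ee_rot: [0.138, 0.956, 0.255, 0.039]
wrist_force: [-0.4, 1.2, -1.6]
t 16.45 shift now [0.0034 0.003  0.1802] turn [-0.011  0.029  0.013] shift in target axes [0.0027 0.0028 0.1802] height of TCP on axis mm 58.0 joints [-0.07  0.3  -0.36  0.78  0.51  0.25] w 0.0586
```

```bash
python3 -m crank '[[0.45,0,0,0.03,0,0,0],[0.45,0,0,0.03,0,0,0],[0.45,0,0,0,0,0,0]]' | head -4;python3 arb.py .022
```

```text
time: 16.75
position: [0.5615, 0.1834, 0.1385]
ee_rot: [0.138, 0.956, 0.255, 0.038]
wrist_force: [-0.6, 0.4, -1.6]
t 16.75 shift now [0.0013 0.0045 0.1177] turn [-0.011  0.023  0.01 ] shift in target axes [0.001  0.0044 0.1178] height of TCP on axis mm 45.5 joints [-0.06  0.31 -0.38  0.74  0.51  0.27] w 0.0584
```

```bash
python3 -m crank '[[0.45,0,0.002,0.04,0,0,0],[0.45,0,0,0.04,0,0,0],[0.45,0,0,0.015,0,0,0],[0.45,0,0,0,0,0,0]]' | head -4;python3 arb.py .022
python3 -m crank '[[0.45,0,0,0.01,0,0,0],[0.45,0,0,0.01,0,0,0],[0.45,0,0,0,0,0,0]]' | head -4;python3 arb.py .022
```

```text
time: 17.15
position: [0.5642, 0.1929, 0.1221]
ee_rot: [0.138, 0.956, 0.255, 0.038]
wrist_force: [0.2, -0.3, -1.5]
t 17.15 shift now [0.0002 0.0028 0.0219] turn [-0.012  0.019  0.009] shift in target axes [0.0002 0.0028 0.022 ] height of TCP on axis mm 26.4 joints [-0.04  0.33 -0.4   0.7   0.5   0.29] w 0.0587
time: 17.45
position: [0.5653, 0.1945, 0.1194]
ee_rot: [0.138, 0.956, 0.255, 0.039]
wrist_force: [0.1, -0.4, -0.7]
t 17.45 shift now [0.0036 0.0013 0.0055] turn [-0.009  0.03   0.011] shift in target axes [0.0035 0.0013 0.0055] height of TCP on axis mm 23.1 joints [-0.03  0.34 -0.4   0.69  0.5   0.29] w 0.0591
```

```bash
python3 -m crank '[[0.45,0,0,0.01,0,0,0],[0.45,0,0,0.005,0,0,0],[0.45,0,0,0,0,0,0]]' | head -4;python3 arb.py .022
python3 -m crank '[[0.45,0,0,0.01,0,0,0],[0.45,0,0,0,0,0,0]]' | head -4;python3 arb.py .022
```

```text
time: 17.75
position: [0.5658, 0.1948, 0.1191]
ee_rot: [0.138, 0.956, 0.255, 0.039]
wrist_force: [-10.6, -11.4, 16.9]
t 17.75 shift now [0.0052 0.0005 0.0033] turn [-0.012  0.045  0.003] shift in target axes [0.0052 0.0005 0.0033] height of TCP on axis mm 22.7 joints [-0.03  0.34 -0.4   0.68  0.5   0.29] w 0.0589
time: 17.95
position: [0.5659, 0.1948, 0.119]
ee_rot: [0.139, 0.956, 0.255, 0.04]
wrist_force: [-18.8, -20.5, 31.4]
t 17.95 shift now [0.0057 0.0004 0.0025] turn [-0.015  0.055 -0.004] shift in target axes [0.0057 0.0004 0.0025] height of TCP on axis mm 22.5 joints [-0.03  0.34 -0.4   0.68  0.5   0.3 ] w 0.0587
```

Contact came at 22.6 mm against 22.7 expected, so the wheel is home. Release, retreat and move over to the collar.

```bash
python3 -m crank '[[0.8,0,0,-0.005,0,0,0],[0.9,0,0,0,0,0,0],[0.9,0,0,0,0,0,0],[0.9,0,0,-0.01,0,0,0],[0.9,0,0,0,0,0,0]]'
python3 -m crank '[[0.9,0,0,-0.1,0,0,0],[0.9,0,0,-0.2,0,0,0],[0.9,0,0,-0.2,0,0,0],[0.95,0,0,-0.2,0,0,0],[1,0,0,0,0,0,0]]' | head -2
python3 -m crank '[[1,0,0,0,0.87,0,0],[1,0,0,0,0.87,0,0],[1,0,0,0,0.87,0,0],[1,0,0,0,0.87,0,0],[1,0,0,0,0.87,0,0]]' | head -3
python3 - <<'E'
from rig import *
from h import *
s=snapshot("wrist");np.savez("r2.npz",**s)
st=observe();print(st["position"].round(4),go(st,(.575,-.2097,.15),Ro.from_quat([.1423,.9898,0,0])),st["joints"].round(2))
E
```

```text
time: 18.45
position: [0.5657, 0.1956, 0.1176]
ee_rot: [0.138, 0.956, 0.255, 0.039]
wrist_force: [0.5, -0.2, 0.2]
gripper_width: 0.0769
finger_force: 0.0
time: 18.95
position: [0.5484, 0.1267, 0.2442]
time: 19.45
position: [0.5457, 0.1289, 0.2389]
ee_rot: [0.143, 0.99, -0.002, 0.002]
[0.5456 0.1315 0.2383] (array([-0.6166, -1.595 ,  0.4502]), array([-0.037,  0.025,  0.018])) [ 0.13  0.35  0.05  1.28 -0.01  0.41]
```

```bash
python3 -m crank '[[1,-0.08,-0.21,0.02,0,0,0],[1,-0.08,-0.21,0.02,0,0,0],[1,-0.08,-0.21,0.02,0,0,0],[1,-0.08,-0.21,0.02,0,0,0],[1,-0.08,-0.21,0.06,0,0,0]]' | head -2
python3 -m crank '[[1,-0.08,-0.21,0.07,0,0,0],[1,-0.08,-0.21,0.07,0,0,0],[1,-0.06,-0.12,0.17,0,0,0],[1,0,0,0,0,0,0],[1,0,0,0,0,0,0]]' | head -3
python3 look.py blue .575 -.2097 .014 b1
python3 - <<'E'
from rig import *
from h import *
print(go(observe(),(.575,-.2097,.004)))
E
```

```text
time: 20.0
position: [0.5634, -0.0971, 0.2111]
time: 20.5
position: [0.5734, -0.2113, 0.1476]
ee_rot: [0.144, 0.99, 0.001, 0.0]
expect [284.5 198.1] blobs [(1542, array([285.7, 196.5]))]
outer circle at top plane [ 0.5743 -0.2083] dia 0.044482432706805936
hole 286.1525262154433 196.6504607562758 [ 0.5741 -0.2079  0.014 ] 524.5
20.55 [ 0.5743 -0.2109  0.149 ] [1.430e-01 9.897e-01 8.000e-04 1.600e-03] [-0.46  0.48  0.03  1.11  0.   -0.17]
(array([3.000e-04, 5.100e-03, 7.249e-01]), None)
```

```bash
python3 -m crank '[[1,0.003,0.012,0.2,0,0,0],[1,0,0,0.2,0,0,0],[1,0,0,0.18,0,0,0],[1,0,0,0.1,0,0,0],[1,0,0,0.045,0,0,0]]' | head -4
python3 -m crank '[[1,0,0,0,0,0,0],[0.3,0,0,0,0,0,0],[0.3,0,0,0,0,0,0],[0.3,0,0,0,0,0,0],[0.3,0,0,0,0,0,0]]' 50
python3 -m crank '[[0.3,0,0,0,0,0,0],[0.3,0,0,0,0,0,0]]'
python3 -m crank '[[0.3,0,0,-0.02,0,0,0],[0.3,0,0,-0.1,0,0,0],[0.3,0,0,-0.2,0,0,0],[0.3,0,0,-0.2,0,0,0],[0.3,0,0,0,0,0,0]]'
python3 - <<'E'
from rig import *
from h import *
s=snapshot("wrist");np.savez("g3.npz",**s);st=observe();R=Ro.from_quat(st["ee_rot"])
c=proj(s,st["position"]+R.apply([0,0,-.01]),True)
b=near(s["frame"],"blue",c,40);print("tcp+z0,-10mm px",proj(s,st["position"],True),c,"blob",b and b[:2])
cs,h=cv2.findContours(b[2].astype(np.uint8),cv2.RETR_CCOMP,cv2.CHAIN_APPROX_NONE)
for q in cs:
    if cv2.contourArea(q)>60: print(cv2.boundingRect(q),cv2.contourArea(q))
print(st["position"],go(st,(.53,.12,.28),None),st["gripper_width"])
E
```

```text
time: 21.05
position: [0.5747, -0.2071, 0.0033]
ee_rot: [0.142, 0.99, 0.001, 0.001]
wrist_force: [-0.2, 0.1, 0.9]
time: 21.55
position: [0.5768, -0.2098, 0.0067]
ee_rot: [0.143, 0.99, -0.0, 0.004]
wrist_force: [-1.1, 1.1, 7.3]
gripper_width: 0.0428
finger_force: 49.5
time: 21.75
position: [0.5768, -0.2098, 0.0067]
ee_rot: [0.143, 0.99, -0.0, 0.004]
wrist_force: [-1.6, 0.8, 7.3]
gripper_width: 0.0429
finger_force: 49.6
time: 22.25
position: [0.5791, -0.2113, 0.1153]
ee_rot: [0.143, 0.99, -0.002, 0.008]
wrist_force: [1.0, -0.7, 0.7]
gripper_width: 0.0427
finger_force: 50.9
tcp+z0,-10mm px [283.0494152  257.44653022] [283.06013616 266.40740596] blob (np.int32(5106), array([283.62612613, 258.29044262]))
(237, 212, 93, 94) 6688.5
(257, 241, 53, 46) 1801.5
[ 0.57775105 -0.21063208  0.11249808] (array([ 0.6873,  1.5172, -0.8469]), None) 0.042523223895440825
```

```bash
python3 -m crank '[[0.3,0,0,-0.2,0,0,0],[0.3,0.05,0.1,-0.2,0,0,0],[0.3,0.08,0.19,-0.12,0,0,0],[0.3,0.08,0.19,-0.12,0,0,0],[0.3,0.08,0.19,-0.1,0,0,0]]' | head -2
python3 -m crank '[[0.3,0.08,0.2,-0.05,0,0,0],[0.3,0.08,0.2,-0.05,0,0,0],[0.3,0.08,0.2,0,0,0,0],[0.3,0.08,0.2,0,0,0,0],[0.3,0.08,0.2,0,0,0,0]]' | head -2
python3 -m crank '[[0.3,0.07,0.05,0,0,0,0],[0.3,0,0,0,0,0,0]]' | head -2
python3 -m crank '[[0.3,0,0,0,-0.87,0,0],[0.3,0,0,0,-0.87,0,0],[0.3,0,0,0,-0.87,0,0],[0.3,0,0,0,-0.87,0,0],[0.3,0,0,0,-0.87,0,0]]' | head -2
python3 -m crank '[[0.3,0,0,0,0,0,0],[0.3,0,0,0,0,0,0]]' | head -3; python3 arb.py .10
```

```text
time: 22.8
position: [0.5561, -0.0629, 0.2566]
time: 23.3
position: [0.5356, 0.1519, 0.2749]
time: 23.5
position: [0.5241, 0.1655, 0.275]
time: 24.0
position: [0.5261, 0.162, 0.276]
time: 24.2
position: [0.5257, 0.1622, 0.2754]
ee_rot: [0.139, 0.956, 0.254, 0.039]
t 24.2 shift now [-0.1397 -0.2045  0.3976] turn [-0.027  0.035 -0.014] shift in target axes [-0.141  -0.2061  0.3963] height of TCP on axis mm 179.3 joints [-0.1   0.16 -0.21  1.1   0.51  0.22] w 0.0427
```

```bash
python3 -m crank '[[0.3,-0.14,-0.205,0,0,0,0],[0.3,0,0,0.2,0,0,0],[0.3,0,0,0.19,0,0,0],[0.3,0,0,0,0,0,0],[0.3,0,0,0,0,0,0]]' | head -2;python3 arb.py .08
```

```text
time: 24.7
position: [0.5538, 0.1598, 0.188]
t 24.7 shift now [-0.0027 -0.0118  0.1041] turn [-0.018  0.017  0.021] shift in target axes [-0.0029 -0.012   0.1041] height of TCP on axis mm 100.8 joints [-0.1   0.26 -0.31  0.89  0.51  0.21] w 0.0428
```

```bash
python3 -m crank '[[0.3,-0.001,-0.011,0.08,0,0,0],[0.3,0,0,0.06,0,0,0],[0.3,0,0,0.04,0,0,0],[0.3,0,0,0.03,0,0,0],[0.3,0,0,0,0,0,0]]' | head -4;python3 arb.py .0415
python3 -m crank '[[0.3,0,0,0.03,0,0,0],[0.3,0,0,0.02,0,0,0],[0.3,0,0,0,0,0,0]]' | head -4;python3 arb.py .0415
```

```text
time: 25.2
position: [0.5601, 0.1775, 0.1509]
ee_rot: [0.137, 0.956, 0.255, 0.039]
wrist_force: [-0.5, 0.5, -0.5]
t 25.2 shift now [ 0.0025 -0.0003  0.089 ] turn [-0.009  0.034  0.018] shift in target axes [ 0.0022 -0.0004  0.089 ] height of TCP on axis mm 59.3 joints [-0.07  0.3  -0.36  0.78  0.51  0.25] w 0.0429
time: 25.5
position: [0.561, 0.1822, 0.1415]
ee_rot: [0.138, 0.956, 0.255, 0.039]
wrist_force: [-0.4, 0.7, -0.6]
t 25.5 shift now [-0.      0.0025  0.0362] turn [-0.01   0.026  0.011] shift in target axes [-0.0001  0.0024  0.0362] height of TCP on axis mm 48.7 joints [-0.06  0.31 -0.37  0.75  0.51  0.26] w 0.0427
```

```bash
python3 -m crank '[[0.3,0,0,0.015,0,0,0],[0.3,0,0,0.015,0,0,0],[0.3,0,0,0,0,0,0]]' | head -4;python3 arb.py .0415
python3 -m crank '[[0.3,0,0,0.01,0,0,0],[0.3,0,0,0.005,0,0,0],[0.3,0,0,0,0,0,0]]' | head -4;python3 arb.py .0415
```

```text
time: 25.8
position: [0.5618, 0.1851, 0.1362]
ee_rot: [0.138, 0.956, 0.255, 0.038]
wrist_force: [0.0, 0.1, -0.8]
t 25.8 shift now [-0.0001  0.0028  0.006 ] turn [-0.01   0.026  0.01 ] shift in target axes [-0.0002  0.0028  0.006 ] height of TCP on axis mm 42.7 joints [-0.05  0.32 -0.38  0.74  0.51  0.27] w 0.043
time: 26.1
position: [0.5626, 0.1858, 0.1353]
ee_rot: [0.138, 0.956, 0.255, 0.039]
wrist_force: [-6.3, -5.9, 10.1]
t 26.1 shift now [ 0.0026  0.0011 -0.0001] turn [-0.01   0.041  0.007] shift in target axes [ 0.0026  0.0011 -0.    ] height of TCP on axis mm 41.5 joints [-0.05  0.32 -0.38  0.73  0.51  0.27] w 0.0431
```

Contact came exactly at the expected 41.5 mm. A light press, then release, retreat and check.

```bash
python3 -m crank '[[0.3,0,0,0.015,0,0,0],[0.3,0,0,0,0,0,0],[0.3,0,0,0,0,0,0]]' | head -4;python3 arb.py .0415
python3 -m crank '[[0.6,0,0,-0.005,0,0,0],[0.8,0,0,0,0,0,0],[0.8,0,0,0,0,0,0],[0.8,0,0,-0.01,0,0,0],[0.8,0,0,0,0,0,0]]'
python3 -m crank '[[0.8,0,0,-0.1,0,0,0],[0.8,0,0,-0.2,0,0,0],[0.8,0,0,-0.2,0,0,0],[0.8,0,0,-0.1,0,0,0],[0.8,0,0,0,0,0,0]]' | head -4
python3 - <<'E'
from rig import *
from h import *
s=snapshot("wrist");t=snapshot("scene")
c=proj(s,(.56,.18,.13),True).astype(int);d=proj(t,(.56,.18,.1)).astype(int)
f=lambda i,c:cv2.resize(i["frame"][max(0,c[1]-60):max(0,c[1]-60)+120,c[0]-60:c[0]+60],(400,400))
cv2.imwrite("pics/end.png",np.hstack([f(s,c),f(t,d)]));print(observe()["position"],observe()["time"])
E
```

```text
time: 26.4
position: [0.5629, 0.1859, 0.1351]
ee_rot: [0.139, 0.956, 0.255, 0.04]
wrist_force: [-17.0, -19.1, 30.5]
t 26.4 shift now [ 0.0041  0.0005 -0.0016] turn [-0.014  0.057 -0.002] shift in target axes [ 0.0041  0.0005 -0.0015] height of TCP on axis mm 41.2 joints [-0.05  0.32 -0.38  0.73  0.5   0.28] w 0.0428
time: 26.9
position: [0.5625, 0.1865, 0.1339]
ee_rot: [0.138, 0.956, 0.255, 0.039]
wrist_force: [-0.3, -0.3, -0.9]
gripper_width: 0.0686
finger_force: 0.0
time: 27.4
position: [0.5472, 0.1279, 0.241]
ee_rot: [0.138, 0.956, 0.255, 0.042]
wrist_force: [0.8, -0.5, -0.7]
[0.5453701  0.12906215 0.237621  ] 27.5
```

View pics/end.png

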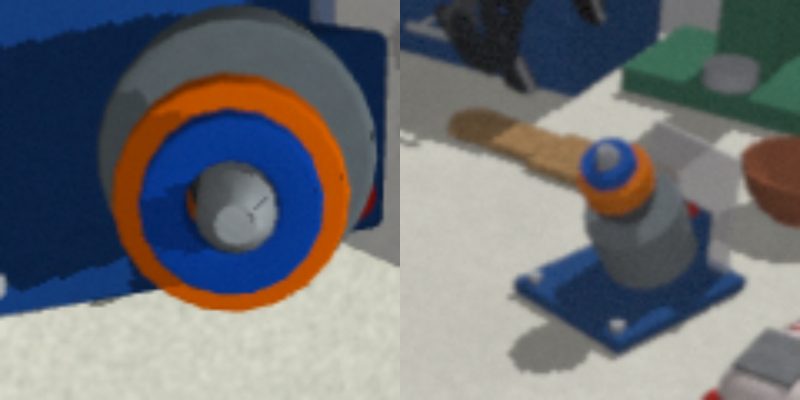

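The picture shows the blue collar (235,208) on the orange wheel (232,192) with the post tip through the bore. The stack is concentric and square, and the gripper is clear.

```bash
python3 -c "
from rig import *
print(job_done())"
```

```text
the job is handed in; nothing more can be done
None
```

I fitted the flange, wheel and collar on the arbor in order. Each was carried down in the gripper and pressed home to about 35–40 N, and the job was handed in at 27.5 s with the gripper clear; no verdict came back.

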